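Index the specimen carousel by one stroke

TASK

Bring the next dish under the microscope: by its upright crank handle, turn the stage's handwheel clockwise (seen from above) through exactly one full revolution, so that the handle stops back at the fixed pointer on the base, and let go. Do not overrun into a second turn, and leave the dropper bottle beside the stage standing where it is.

Things in the scene. Friction and masses are not known exactly. Their poses are not given: they have to be found in the camera images.
- handwheel (a joint): Angle of the handwheel, rad: 0 with the crank handle at the fixed pointer (small upright steel fin on the base, just outside the rim), growing clockwise seen from above; a full revolution is 6.283. Starts within 0.1 of 0. Turns with slight friction (about 2 N at the handle), stays where left; a stop blocks it at -0.35. Geared to the dish carousel beside it: 1/6 turn per revolution.
- wheel_hub (a point): Centre of the handwheel's top face, on its vertical axis, 64 mm above the table. The wheel is a plain aluminium disc lying flat, 160 mm in diameter; a dark hub 36 mm wide rises 8 mm from it. Fixed in place. The carousel's dishes beside it reach 53 mm above the table; the microscope starts about 230 mm from this axis.
- crank_handle (a point): Centre, half-way up, of the upright crank handle: a black plastic cylinder, 26 mm in diameter, 50 mm tall, on the wheel 60 mm from its axis (foot 67 mm, this point 92 mm, top 117 mm above the table). It spins freely about its own vertical axis, so a grip need not turn with the wheel. Opposite it is only a steel boss 6 mm high.
- dropper_bottle (a point): Centre, half-way up, of a loose amber bottle with a black cap, upright, 42 mm in diameter, 105 mm tall, on the table 200 to 270 mm from the wheel's axis. Not to be disturbed.

How it is judged:
By the outcome, as a careful person would: the job done as asked, in the order asked, and still so for the second after the job is handed in, with the robot touching nothing.
It also fails if it takes over 45 s, if anything falls off the work surface, if the arm or the gripper's body presses on something with over 40 N, if the wrist force passes 120 N, or if a joint passes its speed limit or range.

ROBOT

A 7-joint arm with a two-finger parallel gripper is mounted at the origin on the work surface. World frame = base frame: x ahead of the robot, y to its left, z up, the work surface at z = 0. Lengths are in m, angles in rad, forces in N, time in s.
With the tool pointing down it reaches from about 0.35 to 0.775 m from the base axis. Payload 3.1 kg.
Tool frame: the origin (TCP) lies at the very end of the fingers, on their centre line; the grasp point (between the pads) lies grasp_offset behind it (grasp_offset is the distance from the TCP to the grasp point, in m); z points along the fingers, y is the line along which they close (so a half turn about z gives the same grasp; the last joint's range is limited). The gripper opens to 85 mm and grips with 20 to 120 N. Pads are 22 mm wide; open, the fingers measure 114 mm over their backs; the gripper's body (76 mm by 85 mm) begins 54 mm behind the grasp point. The pads swing forward as they close: fully open they stand 13 mm farther back than shut.
Start: joints at [-1.379, 0.311, 0.014, 1.512, -0.004, 1.319, -0.027], TCP at [0.127, 0.535, 0.231] pointing down, gripper open.
Joint ranges: [-2.7, 2.7], [-0.3, 1.91], [-1.27, 1.3], [0.12, 2.57], [-1.44, 4.58], [0.2, 2.03], [-3.05, 3.05]. Speed limits (rad/s): [2.79, 2.79, 3.14, 3.14, 3.14, 3.14, 3.14].

INTERFACE

Orientations are given as [roll, pitch, yaw] about the fixed x, y, z axes, in that order (R = Rz(yaw) Ry(pitch) Rx(roll)).
In Python, from cell import goto, movel, goto_joints, command_gripper, dwell, ik, get_state, grab_frame, get_calibration, PlanningError, hand_in, grasp_offset gives the robot as it stands. Calls block until the motion is done:
- goto(position, orientation): joint-space move of the TCP to a pose.
- movel(position, attitude=None, rate=0.15, threshold=None): straight line of the TCP; attitude=None keeps the orientation; rate is the mean speed in m/s. With threshold (N) it stops when the force on the tool has changed by that much, and returns True; else False.
- goto_joints(angles): joint-space move.
- command_gripper(opening): finger opening in m; the grip force is fixed at half the most; returns when the fingers have stopped.
- dwell(seconds).
- ik(position, orientation): joint angles nearest the present ones, or None.
- get_state(): the state.
- grab_frame(name): name is "scene" or "top" or "wrist"; returns (picture, depth): 384x512x3 uint8, blue, green, red; 384x512 float32, m along the optical axis (not along the pixel's ray), 0 where there is no reading.
- get_calibration(name): a dict with "fov_y" (degrees; the focal length in pixels is half the picture's height over the tangent of half this angle, whatever the lens; pixels are square), "cx", "cy" (the principal point, pixels), "R" (3x3) and "t" (3): a world point X has camera coordinates R X + t; the wrist camera has in their place "mount" (4x4, takes a point from camera to tool coordinates, whose origin is the TCP and whose axes are the flange's). Camera axes: x right, y down, z forward; pixel columns grow to the right and rows downward; lengths in m; the calibration is good to about 2 mm. A picture is of the moment at which its call begins: read the wrist's pose just before it. get_calibration takes no time and is no camera call.
A pose or a line that the arm cannot do raises PlanningError and nothing moves.
- hand_in(): hands the job in; it is judged then, once.
The state is a dict: "clock": time; "joints": joint angles; "qd": joint speeds; "joint_torque": joint torques, N m; "tcp_pos": TCP position; "tool_rot": TCP orientation; "force": force on the tool from outside, world axes, zero at the start; "ft_torque": the same for the moment, N m; "opening": finger opening in m; "grasp_force": force on a finger pad.
Only numpy, scipy, OpenCV 4.12 (cv2) and the standard library are available. Lean on these libraries where they do the work, as an engineer would, in place of code of your own. Each camera call takes 0.05 s, during which the arm holds its last target. There are 200 camera calls.

## Working session

There is one attempt and no reset: what is moved stays moved. The work goes in short steps, each a Python script; the robot and the scene stay as the last script left them, time stands still between calls to the robot, and variables do not carry over. Pictures are saved under pics/ and viewed, at most 10 in all, crops included, and the job is handed in when it is done.

```bash
mkdir -p pics; ls
python3 - <<'E'
from cell import *
import cv2,numpy as np
print(grasp_offset,get_state())
for n in("top","scene"):
    p,d=grab_frame(n);cv2.imwrite(f"pics/{n}0.png",p);np.savez(f"{n}0.npz",p=p,d=d);c=get_calibration(n);print(n,c)
E
```

```text
pics
0.0187 {'clock': 0.0, 'joints': array([-1.37867325,  0.31173498,  0.01399256,  1.5130789 , -0.00440284,
        1.31921218, -0.02723724]), 'qd': array([ 2.44492457e-03, -1.30964183e-03,  6.06434160e-04, -4.32866293e-05,
       -1.01737789e-03, -3.43979331e-04,  6.99167655e-04]), 'joint_torque': array([ 4.75509514e-04, -3.79919171e+01,  1.46147814e-01, -2.30595982e+01,
        1.21040383e-02,  1.39282906e-02, -9.11271144e-06]), 'tcp_pos': array([0.12724975, 0.53431128, 0.23020717]), 'tool_rot': array([-3.13919193e+00,  9.53610818e-05,  2.90780788e+00]), 'force': array([ 0.02322487, -0.93682066, -0.71203459]), 'ft_torque': array([-0.02003254, -0.02572304, -0.02520153]), 'grasp_force': 0.0, 'opening': 0.08547340610820066}
top {'fov_y': 42.54097888301926, 'cx': 253.768070745504, 'cy': 193.4359393947063, 'R': array([[-0.02256346, -0.9996962 ,  0.00991944],
       [-0.99862765,  0.02206807, -0.04749535],
       [ 0.04726202, -0.01097749, -0.9988222 ]]), 't': array([-0.19808086,  0.53599152,  0.81315744])}
scene {'fov_y': 52.491371095184874, 'cx': 250.82345177391966, 'cy': 190.46673039395677, 'R': array([[ 0.24262949,  0.97010915, -0.0043789 ],
       [ 0.77333288, -0.19613608, -0.60289874],
       [-0.58573644,  0.14289466, -0.7978057 ]]), 't': array([ 0.05701081, -0.39075059,  1.15891241])}
```

View pics/top0.png

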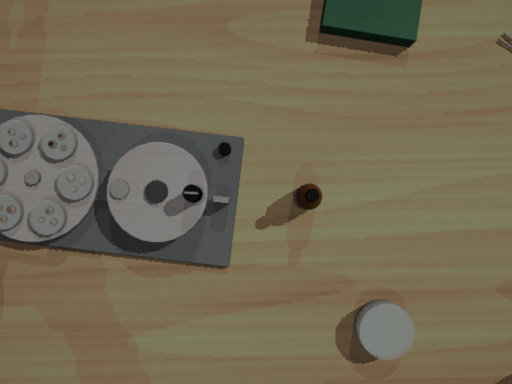

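View pics/scene0.png

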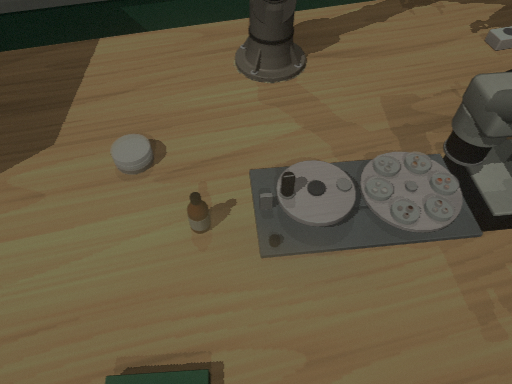

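Top view: hub at (156,192), handle at (193,194), pointer at (221,199), bottle at (309,196), and a black knob on the base at (224,149). The scene view agrees, with the handle at (288,184) and the microscope at right, near (490,130).

```bash
cat > h.py <<'E'
from cell import *
import cv2,numpy as np
def ray(n,u,v,z):
    c=get_calibration(n);f=192/np.tan(np.radians(c["fov_y"]/2));R=np.array(c["R"])
    o=-R.T@c["t"];r=R.T@np.array([(u-c["cx"])/f,(v-c["cy"])/f,1]);return o+r*(z-o[2])/r[2]
def proj(n,X):
    c=get_calibration(n);f=192/np.tan(np.radians(c["fov_y"]/2));p=np.array(c["R"])@X+c["t"]
    return p[:2]/p[2]*f+[c["cx"],c["cy"]]
def pts(n,d):
    c=get_calibration(n);f=192/np.tan(np.radians(c["fov_y"]/2));v,u=np.mgrid[:384,:512]
    P=np.stack([(u-c["cx"])/f*d,(v-c["cy"])/f*d,d],-1)-c["t"];return P@np.array(c["R"])
E
python3 - <<'E'
from h import *
D=np.load("top0.npz");p,d=D["p"],D["d"];W=pts("top",d)
for nm,(u,v) in dict(hub=(156,192),handle=(193,194),ptr=(221,199),bottle=(311,196),knob=(224,149),boss=(120,189),disc=(156,165),base=(224,230)).items(): print(nm,W[v,u].round(4))
def blob(z0,z1,x0,x1,y0,y1):
    m=((W[...,2]>z0)&(W[...,2]<z1)&(d>0)).astype(np.uint8);m[:y0]=0;m[y1:]=0;m[:,:x0]=0;m[:,x1:]=0
    c=max(cv2.findContours(m,0,2)[0],key=cv2.contourArea);return cv2.minEnclosingCircle(c),W[m>0].mean(0),m.sum()
for nm,a,z in[("disc",(.055,.2,90,212,130,255),.064),("handletop",(.1,.13,170,212,175,215),.117),("ptr",(.03,.13,209,235,185,215),.06),("hubz",(.068,.08,135,175,170,215),.072)]:
    try:
        (c,r),mn,k=blob(*a);print(nm,c,r,k,ray("top",*c,z).round(4),mn.round(4))
    except Exception as e:print(nm,e)
print(proj("scene",np.array([0,0,0.])),proj("scene",np.array([.127,.535,.23])),proj("top",np.array([.127,.535,.23])))
g=cv2.resize(p[130:260,90:330],None,fx=3.3,fy=3.3,interpolation=cv2.INTER_CUBIC);cv2.imwrite("pics/c1.png",cv2.convertScaleAbs(g,alpha=1.6))
S=np.load("scene0.npz");cv2.imwrite("pics/c2.png",cv2.convertScaleAbs(cv2.resize(S["p"][60:260,240:512],None,fx=2.9,fy=2.9,interpolation=cv2.INTER_CUBIC),alpha=1.6))
E
```

```text
hub [ 0.5343 -0.0573  0.0717]
handle [ 0.5277 -0.1198  0.1166]
ptr [ 0.5216 -0.1575  0.059 ]
bottle [ 0.5214 -0.2944  0.1045]
knob [ 0.6049 -0.1624  0.0313]
boss [ 0.5402 -0.0014  0.0712]
disc [ 0.5772 -0.0567  0.0652]
base [ 0.4714 -0.1589  0.0141]
disc (156.7615966796875, 191.94317626953125) 50.71602249145508 7977 [ 0.5348 -0.0571  0.064 ] [ 0.5351 -0.0572  0.0656]
handletop (190.92857360839844, 192.7857208251953) 9.105490684509277 248 [ 0.5295 -0.1168  0.117 ] [ 0.5296 -0.1168  0.1155]
ptr (220.5, 199.5) 8.631438255310059 113 [ 0.5208 -0.1567  0.06  ] [ 0.5212 -0.157   0.0577]
hubz (155.69285583496094, 191.37857055664062) 11.55471420288086 404 [ 0.5353 -0.0569  0.072 ] [ 0.5355 -0.0568  0.0713]
[269.97991076  59.16885608] [492.17491176 -23.12166901] [-366.16560566  539.99614032]
```

View pics/c1.png

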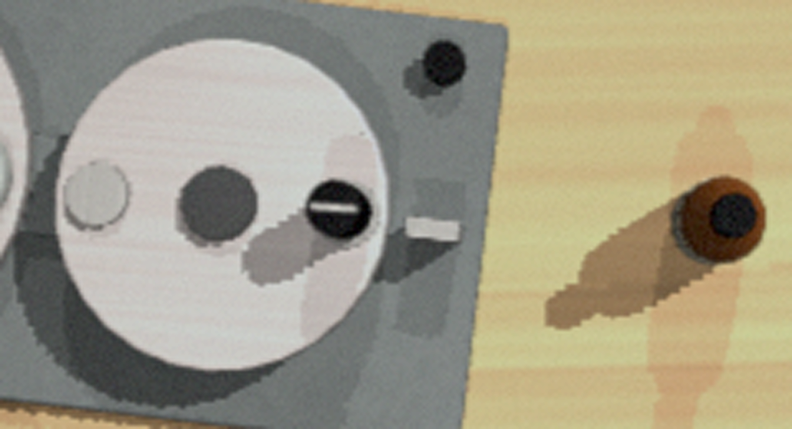

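View pics/c2.png

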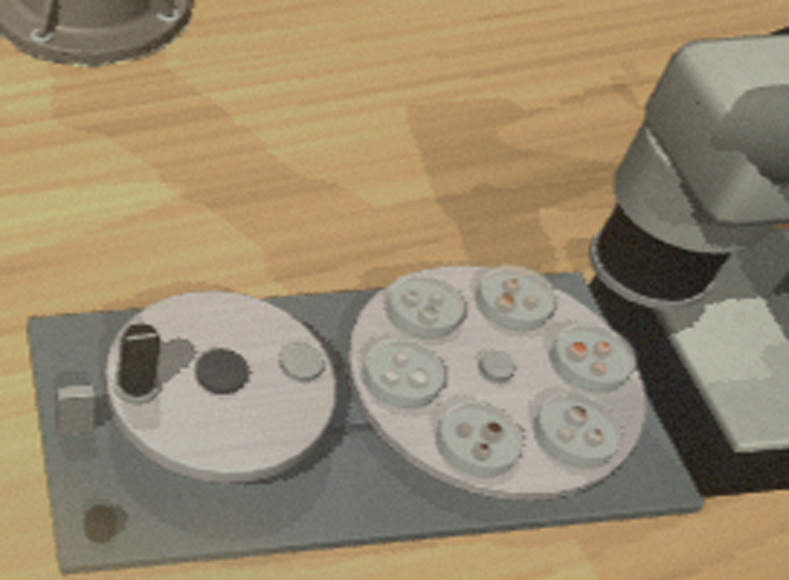

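The crops show the handle about 2.7° counter-clockwise of the fin (fin at top px (221,199)). The microscope head overhangs the far (+y) side of the carousel. Next I check where the microscope is and plan the IK.

Run:
```python
from h import *
S=np.load("scene0.npz");W=pts("scene",S["d"]);m=(W[...,2]>.075)&(W[...,1]>.03)&(S["d"]>0)&(W[...,0]>.15)
Q=W[m];print(len(Q),np.percentile(Q,[1,50,99],axis=0).round(3))
for z in np.arange(.08,.5,.06):
    q=Q[(Q[:,2]>z)&(Q[:,2]<z+.06)]
    if len(q)>20: print(z.round(2),np.percentile(q,[1,99],axis=0)[:,:2].round(3))
H=np.array([.535,-.057])
print("J0",get_state()["joints"])
for yaw in np.radians([0,45,90,135,180,-135,-90,-45]):
    r=[]
    for a in np.radians(-95.3-np.arange(0,361,45)):
        q=ik([*(H+.06*np.array([np.cos(a),np.sin(a)])),.078],[np.pi,0,yaw]); r.append(None if q is None else np.round(q,2))
    ok=[x for x in r if x is not None]; print(round(np.degrees(yaw)),len(ok),np.min(ok,0) if ok else"",np.max(ok,0) if ok else "")
for P in([.12,.50,.36],[.3,-.06,.36],[.42,.05,.36]): print(P,ik(P,[np.pi,0,np.pi/2]),ik(P,[np.pi,0,np.pi]))
```

```text
4646 [[0.546 0.159 0.116]
 [0.596 0.174 0.262]
 [0.646 0.297 0.324]]
0.08 [[0.569 0.345]
 [0.586 0.351]]
0.14 [[0.549 0.176]
 [0.612 0.23 ]]
0.2 [[0.547 0.162]
 [0.641 0.226]]
0.26 [[0.545 0.159]
 [0.648 0.223]]
0.32 [[0.61  0.157]
 [0.646 0.18 ]]
J0 [-1.37869822  0.31166536  0.01399313  1.51289282 -0.00440685  1.31922954
 -0.02719111]
0 9 [-0.76  0.49  0.86  1.61 -0.67  1.   -1.16] [-0.5   0.72  1.06  1.94 -0.5   1.17 -0.84]
45 9 [-0.71  0.47  0.79  1.6  -0.67  0.99 -0.45] [-0.49  0.72  1.08  1.94 -0.43  1.17 -0.04]
90 9 [-0.71  0.46  0.75  1.6  -0.67  0.98  0.32] [-0.49  0.72  1.11  1.94 -0.41  1.17  0.76]
135 9 [-0.69  0.46  0.75  1.61 -0.67  0.98  1.11] [-0.52  0.72  1.07  1.94 -0.41  1.17  1.52]
180 9 [-0.62  0.42  0.71  1.6  -0.53  0.96  1.87] [-0.4   0.66  0.87  1.94 -0.37  1.12  2.15]
-135 9 [-0.53  0.39  0.51  1.6  -0.48  0.94  2.55] [-0.32  0.59  0.9   1.94 -0.27  1.07  2.96]
-90 9 [-0.83  0.53  1.12  1.61 -0.75  1.03 -2.59] [-0.56  0.79  1.13  1.94 -0.57  1.23 -2.37]
-45 9 [-0.83  0.53  1.12  1.61 -0.75  1.03 -1.81] [-0.56  0.79  1.13  1.94 -0.57  1.23 -1.58]
[0.12, 0.5, 0.36] [-1.53196177  0.20285115  0.20650103  1.34430739 -0.04133499  1.5986064
 -1.33072903] [-1.3536535   0.20506909 -0.01866641  1.33725874  0.00380246  1.59929935
  0.19897582]
[0.3, -0.06, 0.36] [-0.37265501 -0.28215972  0.37137472  1.78438757  0.10134131  1.62078242
 -0.00964057] [-0.37265501 -0.28215972  0.37137472  1.78438757  0.10134131  1.62078242
  1.56115576]
[0.42, 0.05, 0.36] [-0.97045635 -0.01879927  0.80739851  1.57880303  0.01358209  1.5757874
 -0.16307832] [-0.86251628 -0.01370916  0.70218159  1.57638439  0.00885448  1.5756744
  1.41045849]
```

Run:
```python
from h import *
st=get_state()
q=ik([.087,.37,.36],st["tool_rot"]);print(q);goto_joints(q)
q=np.array(get_state()["joints"]);q[0]=.22;q[2]=0;goto_joints(q)
print(get_state()["tcp_pos"],get_state()["tool_rot"])
O=[np.pi,0,np.pi/2]
P=[.5295,-.1168,.24];print(ik(P,O));goto(P,O);dwell(.2)
s=get_state();print(s["clock"],s["tcp_pos"],s["joints"].round(2))
p,d=grab_frame("wrist");cv2.imwrite("pics/w0.png",p);c=get_calibration("wrist");np.savez("w0.npz",p=p,d=d,pos=s["tcp_pos"],rot=s["tool_rot"]);print(c)
```

```text
[-1.38847983e+00 -7.90791464e-02  3.44024418e-03  1.64159830e+00
  2.51842210e-04  1.58123719e+00 -4.79664715e-02]
[ 0.36751463 -0.0984919   0.35898594] [-3.13837668e+00 -4.94745937e-06  1.30555990e+00]
[ 1.87021618e-01  2.90811833e-01 -1.76981600e-03  1.51704316e+00
  5.22059633e-04  1.33373812e+00  1.85203511e-01]
3.9583 [ 0.52954208 -0.11699716  0.2420799 ] [ 0.19  0.29 -0.    1.52  0.    1.33  0.19]
{'fov_y': 69.60997876693186, 'cx': 257.94487694361374, 'cy': 189.2304579904457, 'mount': array([[ 5.68951652e-04, -9.49219331e-01, -3.14614586e-01,
         8.20557724e-02],
       [ 9.99999814e-01,  6.09753699e-04, -3.12714438e-05,
         3.28235039e-04],
       [ 2.21520867e-04, -3.14614510e-01,  9.49219501e-01,
        -1.42468672e-01],
       [ 0.00000000e+00,  0.00000000e+00,  0.00000000e+00,
         1.00000000e+00]])}
```

View pics/w0.png

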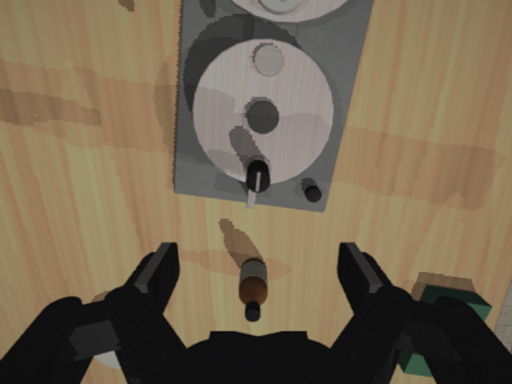

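The wrist view shows hub (262,117), handle (258,175), fin (251,200) and bottle (253,285), all consistent with the top view. I'll cross-check the angles from this view, then grip.

Run:
```python
from h import *
from scipy.spatial.transform import Rotation as R
D=np.load("w0.npz");d=D["d"];c=get_calibration("wrist");f=192/np.tan(np.radians(c["fov_y"]/2));v,u=np.mgrid[:384,:512]
M=np.array(c["mount"]);P=np.stack([(u-c["cx"])/f*d,(v-c["cy"])/f*d,d],-1)@M[:3,:3].T+M[:3,3]
W=P@R.from_euler("xyz",D["rot"]).as_matrix().T+D["pos"]
x,y,z=np.moveaxis(W,-1,0);near=np.hypot(x-.53,y+.1)<.16
def fit(m,n):
    q=W[m&(v<235)&near];ct=(q.min(0)+q.max(0))/2;print(n,len(q),q.mean(0).round(4),ct.round(4));return q
fit((z>.0675)&(z<.078)&(np.hypot(x-.535,y+.057)<.03),"hub")
fit((z>.1125)&(z<.125),"handletop")
fit((z>.05)&(z<.07)&(np.hypot(x-.521,y+.157)<.03)&(y<-.14),"fin")
fit((z>.058)&(z<.067)&(np.hypot(x-.535,y+.057)<.085),"disc")
```

```text
hub 834 [ 0.5351 -0.0555  0.0718] [ 0.5354 -0.0556  0.0714]
handletop 475 [ 0.5295 -0.1145  0.1167] [ 0.5294 -0.1152  0.1159]
fin 142 [ 0.5207 -0.1565  0.0599] [ 0.521  -0.1556  0.0597]
disc 13934 [ 0.535  -0.0505  0.064 ] [ 0.5351 -0.0553  0.0634]
```

Run:
```python
from h import *
H=np.array([.535,-.0565]);z=.078
movel([.5295,-.1162,z],rate=.12,threshold=15)
print(get_state()["tcp_pos"]);command_gripper(.015)
s=get_state();print(s["clock"],s["opening"],s["grasp_force"],s["force"]);f0=s["force"]
if s["opening"]>.02:
    mx=0
    A=np.radians(np.linspace(-95.3,-458.0,31))[1:]
    for i,a in enumerate(A):
        movel([*(H+.06*np.array([np.cos(a),np.sin(a)])),z],rate=.05)
        s=get_state();f=np.linalg.norm(s["force"]-f0);mx=max(mx,f)
        if i%5==0:print(i,s["clock"],s["tcp_pos"].round(4),(s["force"]-f0).round(1),round(s["opening"],4))
        if f>30 or s["opening"]<.02:print("ABORT",i,f,s);break
    dwell(.2);s=get_state();print(mx,s["clock"],s["tcp_pos"],s["force"]-f0,s["opening"],s["joints"].round(2))
```

```text
[ 0.53026088 -0.11637047  0.07882418]
6.0917 0.024697025720955883 58.76498758792877 [ 0.35396036 -0.4666625   2.11058986]
0 6.4917 [ 0.516  -0.1133  0.0783] [-2.7  2.   3.1] 0.0249
5 8.4917 [ 0.4763 -0.0669  0.0783] [1.9 2.9 3.1] 0.0247
10 10.4917 [ 0.4951 -0.012   0.0783] [1.8 0.4 4.4] 0.0244
15 12.4917 [0.5536 0.0007 0.0783] [1.1 1.2 6.3] 0.0246
20 14.4917 [ 0.5942 -0.0445  0.0783] [2.9 0.6 3.6] 0.0248
25 16.4917 [ 0.5725 -0.1037  0.0783] [-0.5 -1.2  5.9] 0.0247
9.118170372217003 18.2917 [ 0.52447384 -0.11549508  0.07824386] [-1.18349977  1.34633752  9.17783471] 0.024746536111289505 [ 0.2   0.42 -0.02  1.75  0.01  0.97  0.17]
```

```bash
cat > look.py <<'E'
from h import *
def look(name):
    p,d=grab_frame("top");cv2.imwrite(f"pics/{name}.png",p[120:270,90:340].repeat(3,0).repeat(3,1));W=pts("top",d)
    def blob(z0,z1,x0,x1,y0,y1):
        m=((W[...,2]>z0)&(W[...,2]<z1)&(d>0)).astype(np.uint8);m[:y0]=0;m[y1:]=0;m[:,:x0]=0;m[:,x1:]=0
        c=max(cv2.findContours(m,0,2)[0],key=cv2.contourArea);return cv2.minEnclosingCircle(c)[0],W[m>0].mean(0),m.sum()
    for n,a,z in[("handle",(.1,.13,165,212,170,225),.117),("fin",(.03,.13,209,235,185,215),.06),("bottle",(.06,.13,285,335,170,225),.105)]:
        try:
            c,m,k=blob(*a);w=ray("top",*c,z);print(n,k,w.round(4),m.round(4),"angle from -y",np.degrees(np.arctan2(.535-m[0],-.057-m[1])).round(2),np.degrees(np.arctan2(.535-w[0],-.057-w[1])).round(2))
        except ValueError:print(n,"none")
E
python3 - <<'E'
from look import *
s=get_state();print(s["tcp_pos"],s["grasp_force"]);command_gripper(.085);dwell(.1);print(get_state()["tcp_pos"])
p=get_state()["tcp_pos"];movel([p[0],p[1],.24],rate=.2)
q=np.array(get_state()["joints"]);print(q.round(2))
r=ik([.38,-.09,.34],get_state()["tool_rot"]);goto_joints(r);dwell(.2);look("after1");print(get_state()["clock"])
E
```

```text
[ 0.52447384 -0.11549508  0.07824386] 59.90058124065399
[ 0.52660972 -0.11586233  0.07796035]
[ 0.2   0.29 -0.02  1.53  0.01  1.33  0.18]
handle 248 [ 0.5241 -0.1164  0.117 ] [ 0.5245 -0.1161  0.1156] angle from -y 10.07 10.4
fin 114 [ 0.5208 -0.1567  0.06  ] [ 0.5212 -0.1569  0.0578] angle from -y 7.89 8.1
bottle 524 [ 0.5214 -0.2906  0.105 ] [ 0.5223 -0.2935  0.0808] angle from -y 3.07 3.34
20.9667
```

View pics/after1.png

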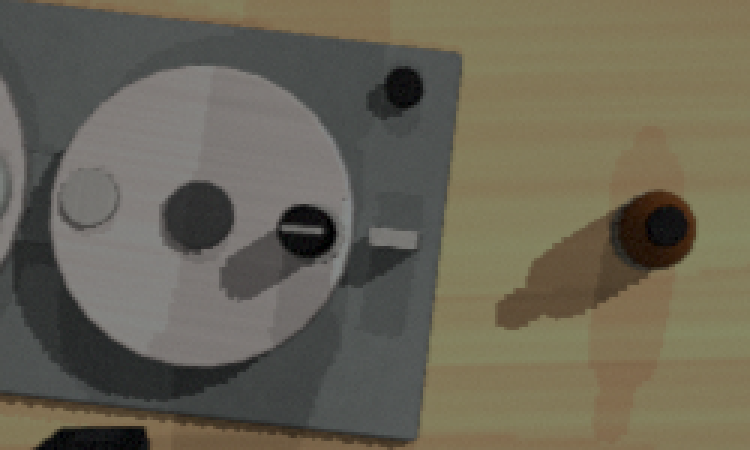

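The handle stopped at 10.2° and the fin is at 8.0°, so it overran by about 2.3 mm (0.04 rad) from arm compliance. The bottle is unmoved. I'll re-grip centred on the exact target to correct this.

Run:
```python
from look import *
O=[np.pi,0,np.pi/2];T=np.array([.5267,-.1160,.078])
goto([T[0],T[1],.22],O);movel(T,rate=.12,threshold=15);print(get_state()["tcp_pos"])
command_gripper(.015);dwell(.2);x=get_state();print("closed",x["tcp_pos"],x["opening"])
C=T.copy()
for i in range(3):
    e=T[0]-get_state()["tcp_pos"][0]
    if abs(e)<.0004:break
    C[0]+=e;movel(C,rate=.03);dwell(.2);print(i,C[0],get_state()["tcp_pos"])
command_gripper(.085);dwell(.1)
p=get_state()["tcp_pos"];movel([p[0],p[1],.24],rate=.2)
goto_joints(ik([.38,-.09,.34],get_state()["tool_rot"]));dwell(.2);look("after2");print(get_state()["clock"])
```

```text
[ 0.52747399 -0.11614761  0.07888466]
closed [ 0.52666196 -0.1161257   0.07828553] 0.024740549724309845
handle 253 [ 0.5263 -0.1167  0.117 ] [ 0.5265 -0.1164  0.1154] angle from -y 8.13 8.26
fin 113 [ 0.5208 -0.1567  0.06  ] [ 0.5212 -0.157   0.0578] angle from -y 7.87 8.1
bottle 527 [ 0.5213 -0.2906  0.105 ] [ 0.5223 -0.2935  0.0807] angle from -y 3.07 3.36
26.55
```

The handle is now within 0.3° of the pointer, the bottle hasn't moved, and the arm is clear.

```bash
python3 -c "
from cell import *
print(hand_in())"
```

```text
the job is handed in; nothing more can be done
None
```

I turned the handwheel one full revolution clockwise and handed the job in at about 27 s: the first stop overran the pointer by about 2°, so I re-gripped and turned it back to within about 0.3°, then let go, with the bottle unmoved.

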